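Flip the test-status flag of the loaded fixture

ROBOT

A 6-joint arm with a two-finger parallel gripper is mounted at the origin on the work surface. World frame = base frame: x ahead of the robot, y to its left, z up, the work surface at z = 0. Lengths are in mm, angles in degrees, forces in N, time in s.
With the tool pointing down it reaches from about 275 to 850 mm from the base axis. Payload 5.2 kg.
Tool frame: the origin (TCP) lies midway between the tips of the shut fingers; the grasp point (between the pads) lies 19 mm behind it; z points along the fingers, y is the line along which they close (so a half turn about z gives the same grasp; the last joint's range is limited). The gripper opens to 85 mm and grips with 20 to 120 N. Pads are 22 mm wide; open, the fingers measure 114 mm over their backs; the gripper's body (76 mm by 85 mm) begins 54 mm behind the grasp point. The pads swing forward as they close: fully open they stand 13 mm farther back than shut.
Start: joints at [59.714, 14.817, 87.949, -0, 77.235, -11.62], TCP at [176.015, 521.079, 231.31] pointing down, gripper open.
Joint ranges: [-179.93, 179.93], [-52.35, 119.4], [10.71, 147.94], [-69.91, 249.91], [12.55, 155.21], [-178.61, 178.61]. Speed limits (degrees/s): [147.25, 147.25, 180, 180, 180, 180].

INTERFACE

Orientations are given as [roll, pitch, yaw] about the fixed x, y, z axes, in that order (R = Rz(yaw) Ry(pitch) Rx(roll)).
In Python, from workcell import env gives the robot as it stands.
- The arm moves only by the tool send_rows, never from a script. Its argument "increments" is a list that holds one entry, the list of rows, each a list of 7 numbers: the finger opening in m, from 0 to 0.0854, then the shift along the tool's x, y, z in m, then the turn, a rotation vector about the tool's x, y, z in units of 6 degrees (1.0 is 6 degrees). A call has 1 to 12 rows; each row is the pose to reach, as a shift and turn from the pose commanded when the call began, along the tool's axes at that moment; what a row does not reach only later rows make up. A row lasts 1/12 s, in which the tool goes at most 41.7 mm and 7.16 degrees, less where a joint would pass 70% of its speed; a pose out of reach is approached as far as the arm can. A call with a gripper value outside its range is refused whole. The fingers move at their own pace and stop on an object; the grip force is fixed at half the most. Time passes only in rows, so rows that repeat a pose let the fingers close. It gives the time, the measured TCP pose, the force, the opening and the grip force at its end, in the units of the state.
- env.get_state(): the state, without advancing time (a new reading comes with each control period).
- env.capture(name): name is "side" or "top"; returns the picture (480x640x3 uint8, red, green, blue); there is no depth.
- env.camera_model(name): a dict with "intrinsics" (3x3 intrinsics, pixels), "R" (3x3) and "t" (3): a world point X has camera coordinates R X + t. Camera axes: x right, y down, z forward; pixel columns grow to the right and rows downward; lengths in mm; the calibration is good to about 2 mm. A picture is of the moment at which its call begins. camera_model takes no time and is no camera call.
- env.sign_off(): hands the job in; it is judged then, once.
The state is a dict: "time_s": time; "joints": joint angles; "qvel": joint speeds; "effort": joint torques, N m; "tcp_pos": TCP position; "ee_rot": TCP orientation; "force": force on the tool from outside, world axes, zero at the start; "moment": the same for the moment, N m; "width": finger opening in mm; "grip_force": force on a finger pad.
Only numpy, scipy, OpenCV 4.12 (cv2) and the standard library are available. Lean on these libraries where they do the work, as an engineer would, in place of code of your own. Each camera call takes 0.05 s, during which the arm holds its last target. There are 200 camera calls.

TASK

The circuit board in the test fixture has finished its test. On the fixture that holds the board, gently push the hinged flag up from its free edge and over its axle until it lies flat on the other side, showing its tick face, without gripping it. Leave the empty fixture's flag as it is, and leave the board and everything else on the bench in place.

Things in the scene. Friction and masses are not known exactly. Their poses are not given: they have to be found in the camera images.
- flag_a (a joint): flag angle on the LOADED fixture (the one with the board), rad: 0 = flat on the fixture's right side as the robot sees it (white open-circle face up), pi/2 = upright, pi = flat on its left side (white tick face up); stops at 0 and pi. The hinge is lightly stiff: about 0.5 N at the free edge turns it; it stays put near upright and falls on by itself beyond about 2.2 rad (or back below about 1.0)
- edge_a (a point): middle of the bead on the free edge of the loaded fixture's flag, moving with the flag. The flag is a black plastic plate, 50 to 75 g, 90 mm wide along the axle, 4 mm thick, ending in a full-width round bead of 8 mm diameter, its centre 71 mm from the axle. At the start the edge is on the right (-y world) side at axle height, with nothing over 50 mm high within 150 mm before it
- hinge_a (a point): middle of the loaded fixture's flag axle, fixed, 85 mm above the table. x axis: level, from the side where the flag lies at first to the other side (within 0.45 rad of world +y); y along the axle, towards the robot; z up. Grey cheeks 6 mm thick, 40 mm long (x), 95 mm high carry it, inner faces 47.5 mm either side of this point. Thin cross bars 14 mm either side of the axle stop the flag when flat
- station_a: base plate of the loaded fixture: aluminium, 170 (x) x 200 (y) x 12 mm, screwed to the table; origin under its centre, axes as hinge_a. The axle's middle is at y = +50 mm, the board nest (rim 18 mm above the table) at y = -52 mm, farther from the robot. Under the flat flag 71 mm of height is free above the plate, apart from the cross bars
- board_center (a point): centre (8 mm above its underside) of the green circuit board, 62 x 44 mm, up to 17 mm high with its capacitor and heat fins, 50 g, lying loose in the nest of the loaded fixture, 102 mm from the flag's middle on the side away from the robot (-y of hinge_a), its underside 12 mm above the table
- flag_b (a joint): the same flag on the EMPTY fixture, which is of identical make but has no board in its nest; it starts at 0 and must stay there
- hinge_b (a point): middle of the empty fixture's flag axle, as hinge_a
- meter: bystander: red box meter with a dark screen, 50 x 44 x 18 mm, loose; origin under its centre
- screw_jar: bystander: small capped jar, 42 mm diameter, 50 mm high, loose; origin under its centre
- spare_board: bystander: second green circuit board, 56 x 42 mm, 17 mm high, lying loose on the table; origin under its centre
- driver: bystander: screwdriver 170 mm long lying on the table, loose; origin under its middle
- terminal: bystander: green terminal block 40 x 14 x 16 mm, loose; origin under its centre
- heatsink: bystander: finned aluminium heat sink 40 x 36 x 23 mm, loose; origin under its centre

How it is judged:
By the outcome, as a careful person would: the job done as asked, in the order asked, and still so for the second after the job is handed in, with the robot touching nothing.
It also fails if it takes over 42 s, if anything falls off the work surface, if the arm or the gripper's body presses on something with over 40 N, if the wrist force passes 120 N, or if a joint passes its speed limit or range.

## Working session

There is one attempt and no reset: what is moved stays moved. The work goes in short steps, Python scripts to look and compute and a tool call to move; the robot and the scene stay as the last step left them, time stands still between calls to the robot, and variables do not carry over. Pictures are saved under pics/ and viewed, at most 10 in all, crops included, and the job is handed in when it is done.

Besides the shell and the picture viewer there is one more tool, called as name(argument=value, ...), one argument or row to a line, values as JSON. send_rows: Moves the arm, as the interface text tells. Its arguments: {"type":"object","properties":{"increments":{"type":"array"}},"required":["increments"]}

```bash
mkdir -p pics; python3 - <<'E'
from workcell import env
import cv2
for n in("top","side"):
    cv2.imwrite(f"pics/{n}0.png",env.capture(n)[:,:,::-1]); m=env.camera_model(n); print(n,m["intrinsics"],m["R"],m["t"])
s=env.get_state();print(s["tcp_pos"],s["ee_rot"],s["time_s"])
E
```

```text
top [[593.70051735   0.         310.05467573]
 [  0.         593.70051735 232.70640687]
 [  0.           0.           1.        ]] [[-0.0193395  -0.99976324 -0.00997249]
 [-0.99818595  0.01987587 -0.05683091]
 [ 0.05701567  0.00885531 -0.99833401]] [ -37.54423573  595.23063983 1073.49158048]
side [[554.27448053   0.         315.36920017]
 [  0.         554.27448053 237.76826094]
 [  0.           0.           1.        ]] [[ 0.75377618 -0.65692173  0.01659267]
 [-0.50103332 -0.59087542 -0.63232258]
 [ 0.42519065  0.46831622 -0.77452749]] [-473.55357107  313.37281353  730.73638005]
[175.77450464 520.67237566 230.54188508] [-1.79906265e+02 -2.05143091e-02  1.61332891e+02] 0.1
```

View pics/top0.png

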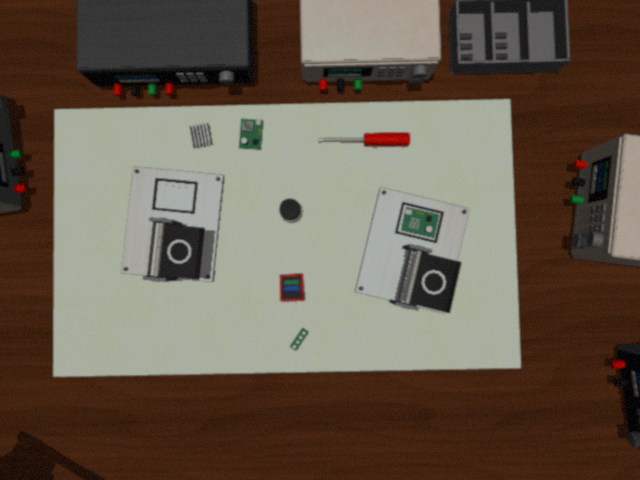

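View pics/side0.png

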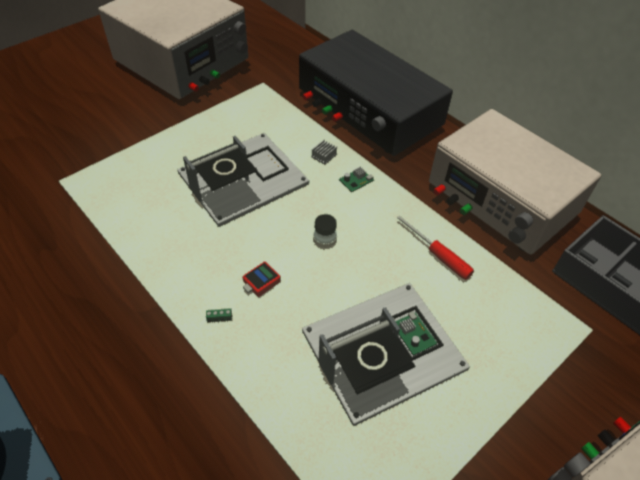

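```bash
cat > h.py <<'E'
from workcell import env
import cv2, numpy as np
def ray(n,p):
    m=env.camera_model(n);R=np.array(m["R"]);t=np.array(m["t"])
    return -R.T@t, R.T@np.linalg.inv(m["intrinsics"])@np.array([p[0],p[1],1.])
def plane(n,p,z):
    c,d=ray(n,p);return c+d*(z-c[2])/d[2]
def proj(n,X):
    m=env.camera_model(n);q=np.array(m["intrinsics"])@(np.array(m["R"])@X+m["t"]);return q[:2]/q[2]
E
python3 - <<'E'
from h import *
np.set_printoptions(precision=1,suppress=True)
im=cv2.imread("pics/top0.png")
g=im.max(2).astype(np.uint8)
m=(g<60).astype(np.uint8);m[:, :340]=0;m[:,500:]=0;m[:235]=0;m[330:]=0
m=cv2.morphologyEx(m,cv2.MORPH_OPEN,np.ones((5,5)))
c=max(cv2.findContours(m,0,2)[0],key=cv2.contourArea)
b=cv2.boxPoints(cv2.minAreaRect(c));print(b)
P=np.array([plane("top",p,87) for p in b]);print(P)
# ring centre both views
w=(im.min(2)>130).astype(np.uint8)
for n,bx in(("top",(405,262,448,302)),("side",(352,338,392,375))):
    a=cv2.imread(f"pics/{n}0.png")[bx[1]:bx[3],bx[0]:bx[2]].min(2)>110
    k,l,s,ce=cv2.connectedComponentsWithStats(a.astype(np.uint8));i=1+s[1:,4].argmax();x,y,ww,hh,_=s[i]
    p=(bx[0]+x+(ww-1)/2,bx[1]+y+(hh-1)/2);print(n,p,ww,hh,plane(n,p,87))
# plate screws
for p in((381,191),(466,211),(359,291)):print(plane("top",p,12))
v=cv2.imread("pics/top0.png")[170:330,340:490];cv2.imwrite("pics/c.png",cv2.resize(v,None,fx=3.6,fy=3.6,interpolation=2))
E
```

```text
[[409.5 303.6]
 [421.6 251. ]
 [460.6 260. ]
 [448.5 312.6]]
[[ 466.  -216.8   87. ]
 [ 555.2 -240.2   87. ]
 [ 538.6 -306.2   87. ]
 [ 449.5 -282.6   87. ]]
top (np.float64(433.5), np.float64(281.5)) 24 24 [ 502.8 -258.8   87. ]
side (np.float64(372.0), np.float64(355.0)) 29 27 [ 502.6 -259.4   87. ]
[ 669.3 -181.9   12. ]
[ 629.  -337.4   12. ]
[ 485.9 -136.8   12. ]
```

View pics/c.png

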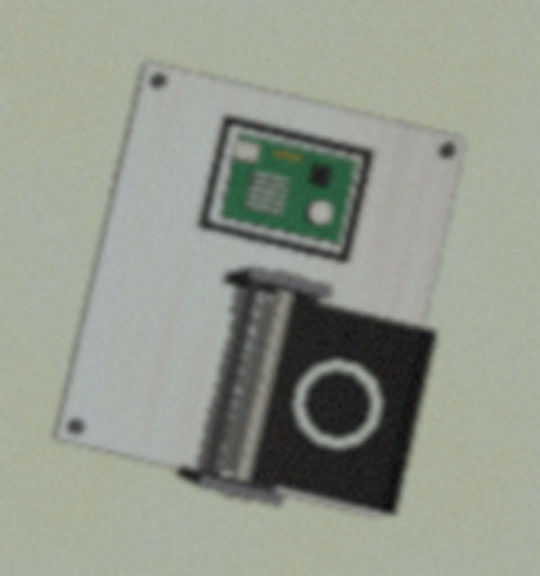

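send_rows(
  increments=[
    [[0,-0.026,-0.024,0,0,0,0],[0,-0.053,-0.047,0,0,0,0],[0,-0.08,-0.07,0,0,0,0],[0,-0.106,-0.094,0,0,0,0],[0,-0.132,-0.118,0,0,0,0],[0,-0.159,-0.141,0,0,0,0],[0,-0.185,-0.165,0,0,0,0],[0,-0.212,-0.188,0,0,0,0],[0,-0.238,-0.212,0,0,0,0],[0,-0.264,-0.236,0,0,0,0],[0,-0.29,-0.26,0,0,0,0],[0,-0.317,-0.283,0,0,0,0]],
  ],
)

```text
time_s: 1.1
tcp_pos: [385.8, 149.8, 231.2]
ee_rot: [-180.0, -0.0, 161.3]
force: [1.3, 1.0, -0.1]
width: -0.2
grip_force: 0.0
```

```bash
cat >> h.py <<'E'
from scipy.spatial.transform import Rotation as Ro
U=np.array([.243,.970,0]);U/=np.linalg.norm(U);F=np.array([U[1],-U[0],0]);H=np.array([511,-223.5,85])
def delta(pos,tilt):
    s=env.get_state();R0=Ro.from_euler("xyz",s["ee_rot"],degrees=True)
    z=F*np.cos(np.radians(tilt))-np.array([0,0,np.sin(np.radians(tilt))])
    Rt=Ro.from_matrix(np.c_[np.cross(U,z),U,z])
    print(s["tcp_pos"],"shift m",np.round(R0.inv().apply(np.array(pos)-s["tcp_pos"])/1000,4),"turn",np.round((R0.inv()*Rt).as_rotvec(degrees=True)/6,3))
E
python3 -c "
from h import *
delta((385,-258,200),45)"
```

```text
[385.78109187 149.80708708 231.1748147 ] shift m [-0.1298 -0.3866  0.0312] turn [-0.302 -7.499 -0.727]
```

send_rows(
  increments=[
    [[0,-0.011,-0.032,0.003,-0.025,-0.625,-0.06],[0,-0.022,-0.064,0.005,-0.05,-1.25,-0.12],[0,-0.033,-0.097,0.008,-0.075,-1.875,-0.18],[0,-0.043,-0.129,0.01,-0.1,-2.5,-0.24],[0,-0.054,-0.161,0.013,-0.125,-3.125,-0.3],[0,-0.065,-0.193,0.016,-0.15,-3.75,-0.36],[0,-0.076,-0.225,0.018,-0.175,-4.375,-0.42],[0,-0.087,-0.258,0.021,-0.2,-5.0,-0.48],[0,-0.097,-0.29,0.023,-0.225,-5.625,-0.54],[0,-0.108,-0.322,0.026,-0.25,-6.25,-0.6],[0,-0.119,-0.354,0.029,-0.275,-6.875,-0.66],[0,-0.13,-0.387,0.031,-0.302,-7.5,-0.727]],
  ],
)

```text
time_s: 2.1
tcp_pos: [387.4, -166.2, 203.6]
ee_rot: [178.5, 39.2, 165.0]
force: [-0.5, 0.3, -0.6]
width: -0.1
grip_force: 0.0
```

```bash
python3 -c "
from h import *
print(env.get_state()['joints'])
delta((389,-260,122),45)
delta((471,-280.5,37),45)"
```

```text
[ -67.33332189  -19.52789153  136.55061956   44.49690038   47.36934578
 -169.37673741]
[ 387.4179699  -166.20344504  203.64812159] shift m [ 0.0315 -0.0923  0.0772] turn [ 0.146 -0.973 -0.133]
[ 387.4179699  -166.20344504  203.64812159] shift m [ 0.0196 -0.094   0.1965] turn [ 0.146 -0.973 -0.133]
```

send_rows(
  increments=[
    [[0,0,-0.02,0,0,0,1.1],[0,0,-0.04,0,0,0,2.2],[0,0,-0.06,0,0,0,3.3],[0,0,-0.08,0,0,0,4.4],[0,0,-0.1,0,0,0,5.5],[0,0,-0.1,0,0,0,6.6],[0,0,-0.1,0,0,0,7.7],[0,0,-0.1,0,0,0,8.8],[0,0,-0.1,0,0,0,9.9],[0,0,-0.1,0,0,0,11.0],[0,0,-0.1,0,0,0,12.1],[0,0,-0.1,0,0,0,13.2]],
  ],
)

```text
time_s: 3.1
tcp_pos: [363.4, -262.4, 201.4]
ee_rot: [141.3, 5.3, 84.1]
force: [-0.7, -0.1, -0.0]
width: -0.1
grip_force: 0.0
```

```bash
sed -i 's/np.c_\[np.cross(U,z),U,z\]/np.c_[np.cross(-U,z),-U,z]/' h.py; python3 -c "
from h import *
print(env.get_state()['joints'])
delta((420,-270,150),45)"
```

```text
[ -81.07577874  -10.86206695  131.67530751   46.81759792   53.46111372
 -104.07306966]
[ 363.41591678 -262.39362966  201.38189223] shift m [0.003  0.0125 0.0757] turn [-0.993  0.592 16.587]
```

send_rows(
  increments=[
    [[0,0,0.001,0.006,-0.06,0.04,1.1],[0,0,0.002,0.012,-0.13,0.08,2.2],[0,0.001,0.003,0.018,-0.2,0.12,3.3],[0,0.001,0.004,0.025,-0.26,0.16,4.4],[0,0.001,0.005,0.031,-0.33,0.2,5.5],[0,0.001,0.006,0.037,-0.4,0.24,6.6],[0,0.001,0.007,0.043,-0.46,0.27,7.7],[0,0.002,0.008,0.05,-0.53,0.31,8.8],[0,0.002,0.009,0.056,-0.6,0.35,9.9],[0,0.002,0.01,0.062,-0.66,0.39,11.0],[0,0.002,0.011,0.069,-0.72,0.43,12.1],[0,0.003,0.012,0.076,-0.8,0.47,13.2]],
  ],
)

```text
time_s: 4.1
tcp_pos: [420.0, -270.5, 149.5]
ee_rot: [162.2, -41.1, 13.4]
force: [-0.5, 0.7, -0.0]
width: -0.1
grip_force: 0.0
```

```bash
python3 -c "
from h import *
print(env.get_state()['joints'])
delta((409,-265,100),45)"
```

```text
[-73.60375425   1.25750468 135.69922752  68.26735372  40.97712712
 -43.76696464]
[ 420.00813324 -270.53899628  149.48156335] shift m [-0.0396 -0.0171  0.0272] turn [-0.191  0.112  3.389]
```

send_rows(
  increments=[
    [[0,-0.007,-0.003,0.004,-0.03,0.02,0.6],[0,-0.013,-0.006,0.009,-0.06,0.04,1.1],[0,-0.02,-0.009,0.013,-0.09,0.06,1.7],[0,-0.026,-0.011,0.018,-0.12,0.08,2.2],[0,-0.033,-0.014,0.022,-0.15,0.1,2.8],[0,-0.04,-0.017,0.027,-0.19,0.11,3.39],[0,-0.04,-0.017,0.027,-0.19,0.11,3.39],[0,-0.04,-0.017,0.027,-0.19,0.11,3.39]],
  ],
)

```text
time_s: 4.77
tcp_pos: [408.3, -264.7, 99.8]
ee_rot: [179.8, -44.9, -13.6]
force: [-0.3, -0.2, 0.3]
width: -0.0
grip_force: 0.0
```

```bash
python3 -c "
from h import *
print(env.get_state()['joints'])
cv2.imwrite('pics/s1.png',env.capture('side')[:,:,::-1])
delta((471,-280.5,37),45)"
```

```text
[-75.9404544    8.56690326 141.69574099  84.19176971  38.84079715
 -45.89947256]
[ 408.50634417 -265.05619447  100.23662813] shift m [ 0.0008 -0.0001  0.0902] turn [-0.013  0.003  0.066]
```

View pics/s1.png

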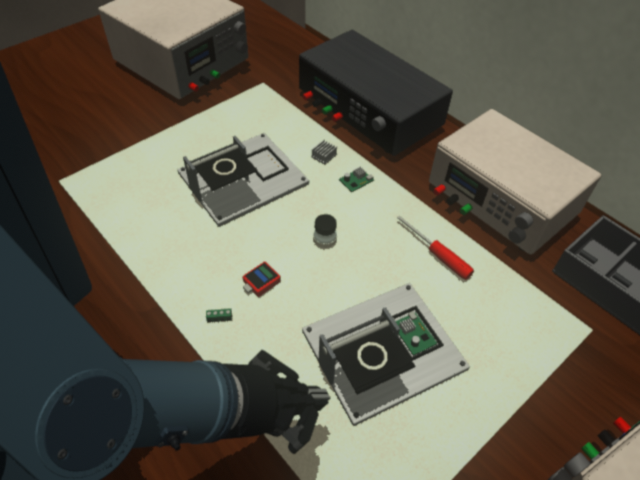

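send_rows(
  increments=[
    [[0,0,0,0.01,0,0,0],[0,0,0,0.02,0,0,0],[0,0,0,0.03,0,0,0],[0,0,0,0.04,0,0,0],[0,0,0,0.05,0,0,0],[0,0,0,0.06,0,0,0],[0,0,0,0.07,0,0,0],[0,0,0,0.079,0,0,0],[0,0,0,0.079,0,0,0]],
  ],
)

```text
time_s: 5.57
tcp_pos: [463.8, -279.1, 44.4]
ee_rot: [179.6, -45.0, -13.4]
force: [0.2, -0.1, 0.2]
width: -0.2
grip_force: 0.0
```

```bash
python3 -c "
from h import *
print(env.get_state()['joints'])
cv2.imwrite('pics/s2.png',cv2.resize(env.capture('side')[230:450,200:490,::-1],None,fx=2.7,fy=2.7))
s=env.get_state();d=s['tcp_pos']-H;print(s['force'],d@U,-d@F,d[2])"
```

```text
[-65.66104493  22.36521421 137.95199752 107.4916064   35.61105312
 -63.37980045]
[-0.32164827  0.80701001 -0.04385905] -65.10109006204976 32.82470437727376 -40.462518931430445
```

View pics/s2.png

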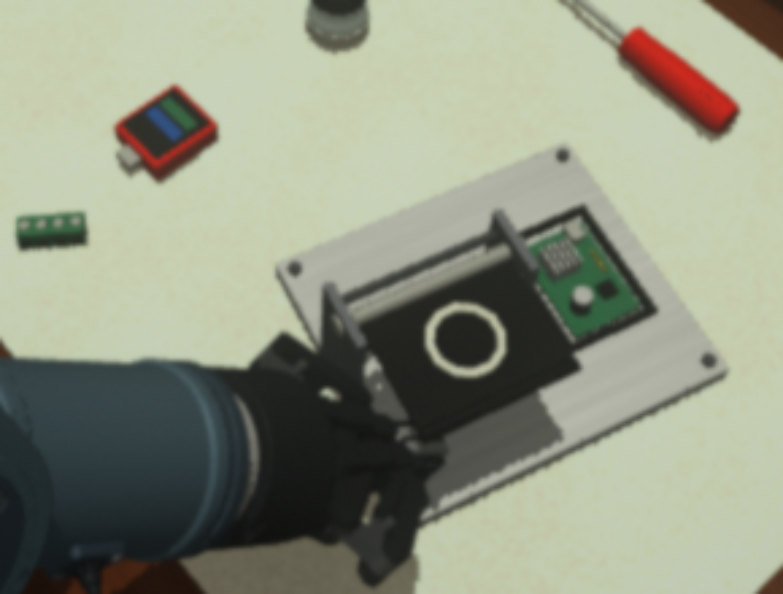

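send_rows(
  increments=[
    [[0,0.003,0,-0.003,0,0,0],[0,0.006,0,-0.006,0,0,0],[0,0.009,0,-0.009,0,0,0],[0,0.012,0,-0.012,0,0,0],[0,0.015,0,-0.015,0,0,0],[0,0.018,0,-0.018,0,0,0],[0,0.021,0.001,-0.021,0,0,0],[0,0.024,0.001,-0.024,0,0,0],[0,0.026,0.002,-0.026,0,0,0],[0,0.028,0.002,-0.028,0,0,0]],
  ],
)

```text
time_s: 6.45
tcp_pos: [461.9, -280.4, 84.6]
ee_rot: [179.6, -45.0, -13.5]
force: [0.1, 0.5, -1.1]
width: -0.3
grip_force: 0.6
```

```bash
python3 -c "
from h import *
cv2.imwrite('pics/s3.png',cv2.resize(env.capture('side')[230:450,200:490,::-1],None,fx=2.7,fy=2.7))
s=env.get_state();d=s['tcp_pos']-H;print(s['force'],d@U,-d@F,d[2])"
```

```text
[-0.17188108  0.10169599 -1.14622713] -67.12251098489706 33.5835666332064 -0.11592461061307802
```

View pics/s3.png

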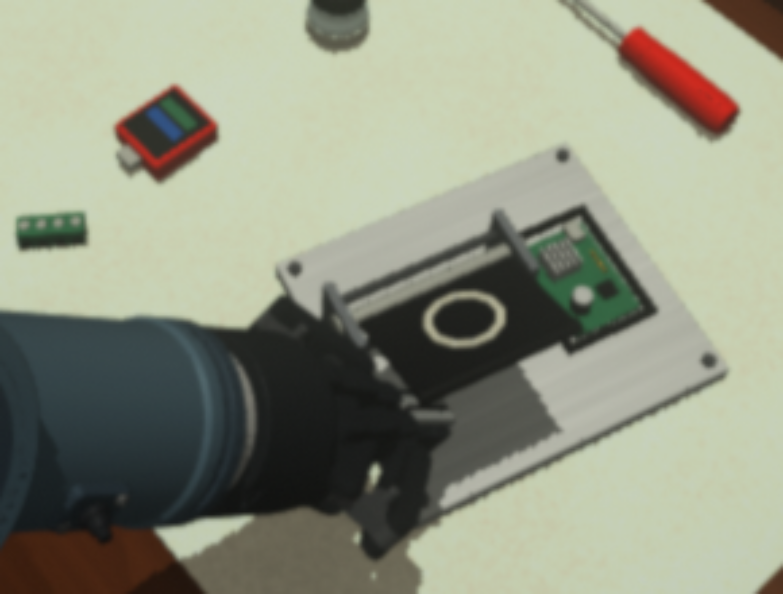

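send_rows(
  increments=[
    [[0,0.003,0,-0.003,0,0,0],[0,0.006,-0.001,-0.006,0,0,0],[0,0.009,-0.003,-0.009,0,0,0],[0,0.012,-0.005,-0.012,0,0,0],[0,0.015,-0.007,-0.015,0,0,0],[0,0.018,-0.01,-0.018,0,0,0],[0,0.02,-0.013,-0.02,0,0,0],[0,0.022,-0.016,-0.022,0,0,0],[0,0.023,-0.019,-0.023,0,0,0],[0,0.024,-0.022,-0.024,0,0,0],[0,0.025,-0.026,-0.025,0,0,0],[0,0.026,-0.03,-0.026,0,0,0]],
  ],
)

```text
time_s: 7.5
tcp_pos: [469.5, -250.9, 120.7]
ee_rot: [179.7, -45.0, -13.6]
force: [-0.4, -0.2, -0.1]
width: 0.2
grip_force: 0.2
```

```bash
python3 -c "
from h import *
cv2.imwrite('pics/s4.png',cv2.resize(env.capture('side')[230:450,200:490,::-1],None,fx=2.7,fy=2.7))
s=env.get_state();d=s['tcp_pos']-H;print(s['force'],d@U,-d@F,d[2],s['joints'])"
```

```text
[-0.10056811  0.01983363  0.46883518] -35.71034166529177 33.73316559042789 35.78180572830787 [-61.97534652   7.77235784 136.23606193  86.40486715  31.80403068
 -34.18897327]
```

View pics/s4.png

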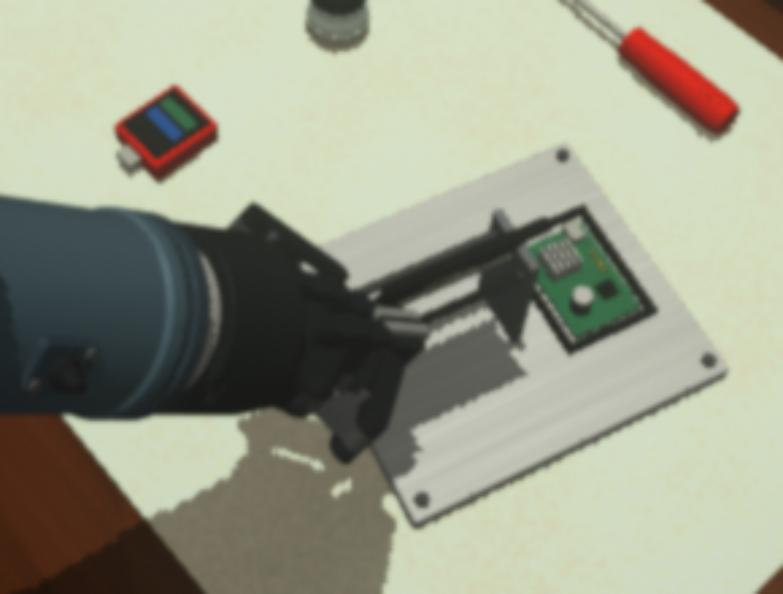

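send_rows(
  increments=[
    [[0,0.001,-0.004,-0.001,0,0,0],[0,0.002,-0.008,-0.002,0,0,0],[0,0.003,-0.012,-0.003,0,0,0],[0,0.004,-0.016,-0.004,0,0,0],[0,0.005,-0.02,-0.005,0,0,0],[0,0.006,-0.024,-0.006,0,0,0],[0,0.007,-0.028,-0.007,0,0,0],[0,0.008,-0.032,-0.008,0,0,0],[0,0.008,-0.036,-0.008,0,0,0],[0,0.008,-0.04,-0.008,0,0,0],[0,0.008,-0.045,-0.008,0,0,0],[0,0.008,-0.05,-0.008,0,0,0]],
  ],
)

```text
time_s: 8.55
tcp_pos: [481.4, -202.1, 131.7]
ee_rot: [179.7, -45.0, -13.6]
force: [-0.1, 0.8, 0.3]
width: 0.1
grip_force: 0.0
```

send_rows(
  increments=[
    [[0,0,-0.004,0,0,0,0],[0,0,-0.008,0,0,0,0],[0,0,-0.012,0,0,0,0],[0,0,-0.016,0,0,0,0],[0,0,-0.02,0,0,0,0],[0,0,-0.024,0,0,0,0],[0,0,-0.028,0,0,0,0],[0,0,-0.032,0,0,0,0],[0,0,-0.032,0,0,0,0]],
  ],
)

```text
time_s: 9.3
tcp_pos: [489.0, -170.5, 131.5]
ee_rot: [179.8, -45.0, -13.6]
force: [-0.0, -0.4, 1.5]
width: 0.0
grip_force: 0.0
```

```bash
python3 -c "
from h import *
cv2.imwrite('pics/s5.png',cv2.resize(env.capture('side')[230:450,200:490,::-1],None,fx=2.7,fy=2.7))
s=env.get_state();d=s['tcp_pos']-H;print(s['force'],d@U,-d@F,d[2],s['joints'])"
```

```text
[ 0.04300486 -0.79084033 -0.302122  ] 45.72482170318879 34.09154807216291 46.55445424828784 [-48.44589182   3.41425486 138.69342376  93.62619156  23.65445101
 -30.15118121]
```

View pics/s5.png

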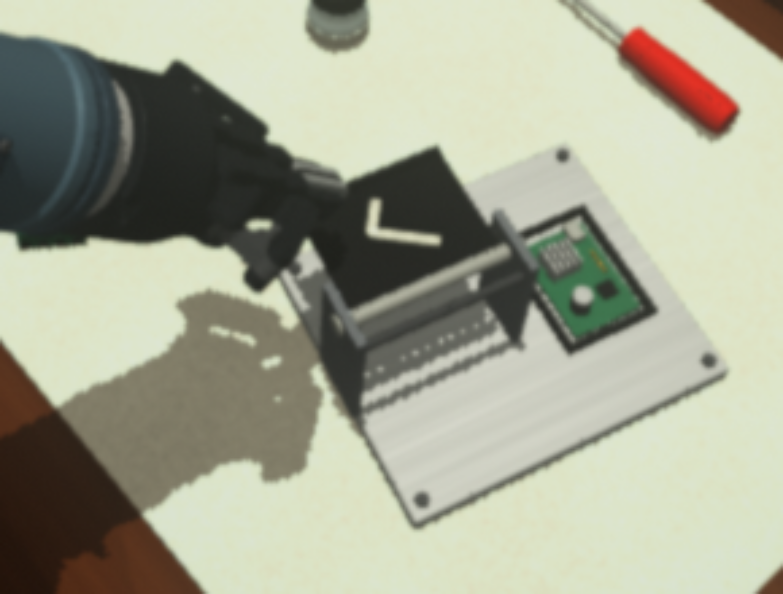

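The flag lies over on the left with its tick face up, at about (390,225) in the crop. The board is still in its nest. I'll retract back and up along the tool axis.

send_rows(
  increments=[
    [[0,0.005,0,-0.01,0,0,0],[0,0.01,0,-0.02,0,0,0],[0,0.02,0,-0.035,0,0,0],[0,0.03,0,-0.05,0,0,0],[0,0.04,0,-0.065,0,0,0],[0,0.05,0,-0.08,0,0,0],[0,0.05,0,-0.08,0,0,0],[0,0.05,0,-0.08,0,0,0],[0,0.05,0,-0.08,0,0,0]],
  ],
)

```text
time_s: 10.1
tcp_pos: [468.3, -165.9, 222.9]
ee_rot: [179.8, -45.0, -13.6]
force: [-0.4, -0.1, -0.2]
width: -0.0
grip_force: 0.0
```

```bash
python3 -c "
from h import *
cv2.imwrite('pics/s6.png',env.capture('side')[:,:,::-1])
s=env.get_state();print(s['force'],s['tcp_pos'],abs(s['qvel']).max())"
```

```text
[-0.85779889 -0.56615637 -0.01317674] [ 468.18504653 -165.68464669  222.38114707] 0.6090686836796851
```

View pics/s6.png

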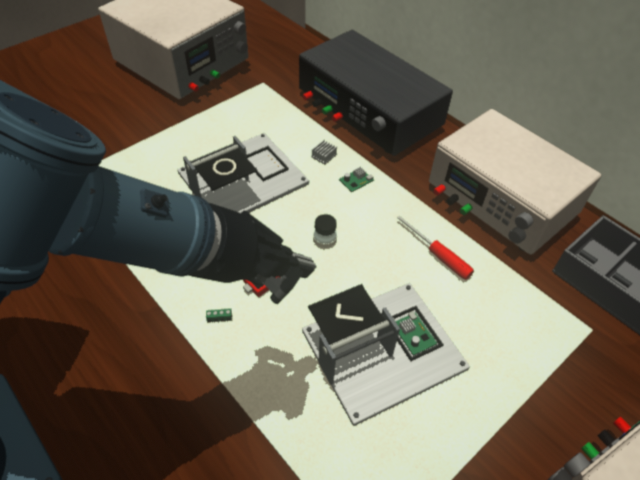

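The flag lies flat with its tick up at (348,312), the other flag still shows its circle, everything else is in place, and the arm is clear.

```bash
python3 -c "
from workcell import env
print(env.sign_off())"
```

```text
the job is handed in; nothing more can be done
None
```

I turned the loaded fixture's flag over without gripping it; it lies flat with its tick face up. The final picture shows the empty fixture's flag, the board and the other items in place, and the job was handed in about 10 s into the 42 s limit.

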